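# Gauge the welded hitch tongue, then unlatch it and hold it off its ball

## Task

On the welding bench's hitch jig, first check that the tongue is seated: press the black knob of the sprung height gauge down until its foot rests on the tongue's tube, without ramming it, then let it spring back up. Then pull the upright latch handle on top of the coupler sideways against its spring, towards the side where the latch's strap goes down round the coupler, and lift the tongue off the ball until the coupler is about 55 mm above its seat. Finish while still holding it raised there, and leave the impeller, hammer and can alone.

Things in the scene. Friction and masses are not known exactly. Their poses are not given: they have to be found in the camera images.
- jig: Fixed steel base plate 360 x 130 x 12 mm on the bench; origin at the centre of its underside. x runs along the tongue from ball end to hinge end (away from the robot, turned up to 0.35 rad), y to the robot's left, z up. It carries the ball mount at x = -120 mm, the gauge at x = +40 mm (its column at y = +50 mm), the hinge bracket at x = +140 mm.
- tongue: Grey steel tongue, about 1 kg with its latch: tube 36 mm wide, 32 mm high; at its near end a box-shaped coupler 56 mm wide, 74 mm long, its middle 260 mm from the hinge towards -x. Origin on the hinge axis (level, along y, 80 mm above the bench). Swings up by at most 0.28 rad (72 mm at the coupler); falls back if let go. Flat top 16 mm above the axis when seated.
- hinge (a point): Point on the tongue's fixed hinge axis; axes as the jig's.
- ball_top (a point): Top of the fixed 40 mm hitch ball, hidden inside the coupler while seated, 88 mm above the bench; axes as the jig's.
- coupler (a point): Centre of the coupler's top plate (its upper face), above the ball; 8 mm above ball_top when seated. The coupler's walls reach 36 mm down from here.
- latch_grip (a point): Grip point on the latch handle, an upright steel paddle 12 mm thick (along y), 34 mm long (along x), on top of the coupler, 99 to 165 mm above the bench when seated. The point is in its middle plane, 142 mm above the bench when seated. A spring barrel on its -y side reaches 109 mm above the bench. The paddle slides only along the tongue's +y, where its strap goes down round the coupler.
- latch (a joint): Latch slide, m: 0 closed (keeper under the ball: the tongue cannot be lifted), 0.018 pulled fully out to the tongue's +y side. The tongue comes free when it is pulled beyond about 0.010. The spring returns it: 4 N at closed, 11 N at 0.018.
- gauge_knob (a point): Centre of the top face of the gauge's round black knob, 30 mm across, 14 mm thick, on a vertical rod over the middle of the tube, 100 mm from the hinge axis; at rest 240 to 255 mm above the bench. The rod runs in a beam whose top is 56 mm under the knob's underside at rest. A white scale stands on the beam 44 mm to the knob's +y side, its top 14 mm below the knob's top at rest.
- gauge_foot (a point): Centre of the underside of the gauge's round foot, 20 mm across, 112 mm under the knob's top face; at rest 32 to 47 mm above the tube's top.
- gauge_slide (a joint): Gauge reading, m: 0 with the foot up at rest, grows as the knob is pressed down; the foot meets the seated tube at 0.032 to 0.047. Pressing takes 2 N at first and 5.5 N just before contact; the foot springs back up by itself.
- gauge: The gauge's fixed column and beam, which carry the slide; origin under the slide rod, 0 to 15 mm above the bench; axes as the jig's.
- impeller: Bystander: cast aluminium impeller 116 mm across, 56 mm high, on the robot's right; origin under its centre.
- chip_hammer: Bystander: hammer lying on the bench on the robot's left, about 0.25 m long; origin under it.
- spray_can: Bystander: plain steel can 66 mm across, 160 mm high, on the robot's far right; origin under its centre.

How it is judged (in metres and radians):
On the way, in this order (a step that is already met when the one before it is completed fails the run):
1. the gauge foot is pressed down onto the seated tongue's tube (within 1.2 mm of its top face) (z of gauge_foot in the frame of tongue below 0.0172 m and z of coupler in the frame of ball_top below 0.011 m and value of joint latch below 0.005 m), for 0.2 s.
2. the gauge has sprung back up (value of joint gauge_slide below 0.004 m), for 0.1 s.
3. the latch is pulled aside while the tongue is still down on the ball (value of joint latch above 0.009 m and z of coupler in the frame of ball_top below 0.014 m), for 0.05 s.
At the end, for the whole second after the job is handed in: The coupler is at least 42 mm above its seated height, still, held by the fingers (more than 2 N) and by nothing else but its hinge, with the gauge foot back up (reading under 4 mm) (z of coupler in the frame of ball_top above 0.05 m and angular speed of tongue below 0.08 rad/s and contact force between the fingers and tongue above 2 N and contact force between each of gauge, impeller, chip_hammer, spray_can and tongue below 0.3 N and value of joint gauge_slide below 0.004 m); the arm keeps its last pose, push and grip.
It fails at once if the gauge foot is rammed into the tongue (over 50 N) (contact force between gauge and tongue above 50 N).
It fails at once if a bystander is moved by more than 30 mm (distance of any of impeller, chip_hammer, spray_can from where it was at the start of the episode above 0.03 m).
It also fails if it takes over 45 s, if anything falls off the work surface, if the arm or the gripper's body presses on something with over 40 N, if the wrist force passes 120 N, or if a joint passes its speed limit or range.

## Robot

A 6-joint arm with a two-finger parallel gripper is mounted at the origin on the work surface. World frame = base frame: x ahead of the robot, y to its left, z up, the work surface at z = 0. Lengths are in mm, angles in rad, forces in N, time in s.
With the tool pointing down it reaches from about 250 to 800 mm from the base axis. Payload 3.9 kg.
Tool frame: the origin (TCP) lies on the mounting face of the last link; the fingertips stand 173 mm ahead of it and the grasp point (between the pads) lies 155 mm ahead of it; z points along the fingers, y is the line along which they close (so a half turn about z gives the same grasp; the last joint's range is limited). The gripper opens to 85 mm and grips with 20 to 120 N. Pads are 22 mm wide; open, the fingers measure 114 mm over their backs; the gripper's body (76 mm by 85 mm) begins 54 mm behind the grasp point. The pads swing forward as they close: fully open they stand 13 mm farther back than shut.
Start: joints at [-1.15, 0.26, -0.138, 1.173, 0, 1.571], TCP at [214.452, -479.193, 404.704] pointing down, gripper open.
Joint ranges: [-2.78, 2.78], [-0.83, 1.72], [-1.28, 1.37], [-1.9, 2.12], [-1.57, 1.48], [-3.14, 3.14]. Speed limits (rad/s): [2.57, 2.57, 3.14, 3.14, 3.14, 3.14].

## Interface

Orientations are given as a unit quaternion [w, x, y, z].
In Python, from plant import * gives the robot as it stands. Calls block until the motion is done:
- move_ptp(position, orientation): joint-space move of the TCP to a pose.
- move_straight(position, feed=150, rot=None, force_limit=None): straight line of the TCP; rot=None keeps the orientation; feed is the mean speed in mm/s. With force_limit (N) it stops when the force on the tool has changed by that much, and returns True; else False.
- move_j(angles): joint-space move.
- set_gripper(opening): opening from 0.0 (shut) to 1.0 (fully open); the grip force is fixed at half the most; returns when the fingers have stopped.
- pause(seconds).
- ik(position, orientation): joint angles nearest the present ones, or None.
- snapshot(name): name is "scene" or "top" or "wrist"; returns a dict with "image" (480x640x3 uint8, red, green, blue), "fx", "fy", "cx", "cy" (pixels), "extrinsics" (4x4, takes a point from camera to world coordinates); the wrist camera has in their place "T_tool_cam" (4x4, takes a point from camera to tool coordinates, whose origin is the TCP and whose axes are the flange's). Camera axes: x right, y down, z forward; pixel columns grow to the right and rows downward; lengths in mm; the calibration is good to about 2 mm. A picture is of the moment at which its call begins: read the wrist's pose just before it. There is no depth.
A pose or a line that the arm cannot do raises PlanningError and nothing moves.
- sign_off(): hands the job in; it is judged then, once.
Readings, each from a call of its own:
- current_clock(): time.
- current_joint_pos(): joint angles.
- current_joint_velocities(): joint speeds.
- current_effort(): joint torques, N m.
- current_eef_pos(): TCP position.
- current_eef_rot(): TCP orientation.
- current_force(): force on the tool from outside, world axes, zero at the start.
- current_ft_torque(): the same for the moment, N m.
- current_finger_gap(): opening from 0.0 (shut) to 1.0 (fully open).
- current_gripper_force(): force on a finger pad.
Only numpy, scipy, OpenCV 4.12 (cv2) and the standard library are available. Lean on these libraries where they do the work, as an engineer would, in place of code of your own. Each camera call takes 0.05 s, during which the arm holds its last target. There are 200 camera calls.

## Working session

There is one attempt and no reset: what is moved stays moved. The work goes in short steps, each a Python script; the robot and the scene stay as the last script left them, time stands still between calls to the robot, and variables do not carry over. Pictures are saved under pics/ and viewed, at most 10 in all, crops included, and the job is handed in when it is done.

```bash
mkdir -p pics; ls; python3 - <<'E'
from plant import *
import cv2,json,numpy as np
for n in ("scene","top"):
    s=snapshot(n); cv2.imwrite(f"pics/{n}0.png",s["image"][:,:,::-1])
    json.dump({k:np.asarray(v).tolist() for k,v in s.items() if k!="image"},open(f"{n}.json","w"))
    print(n,s["fx"],s["cx"],s["cy"],np.round(s["extrinsics"],3).tolist())
print(current_clock(),current_eef_rot(),current_force())
E
```

```text
pics
scene 491.739091319052 319.18191244661944 240.85090381874045 [[0.275, 0.766, -0.581, 1142.625], [0.961, -0.217, 0.169, -158.336], [0.003, -0.606, -0.796, 936.856], [0.0, 0.0, 0.0, 1.0]]
top 561.3143589409681 317.9922936360744 239.00023494428638 [[-0.028, -0.995, 0.096, 442.47], [-1.0, 0.027, -0.006, 18.868], [0.004, -0.096, -0.995, 1650.876], [0.0, 0.0, 0.0, 1.0]]
0.1 [-8.87965524e-04  9.77951014e-01  2.08832449e-01 -1.82288205e-04] [ 0.20917728  0.85656543 -0.16723285]
```

View pics/scene0.png

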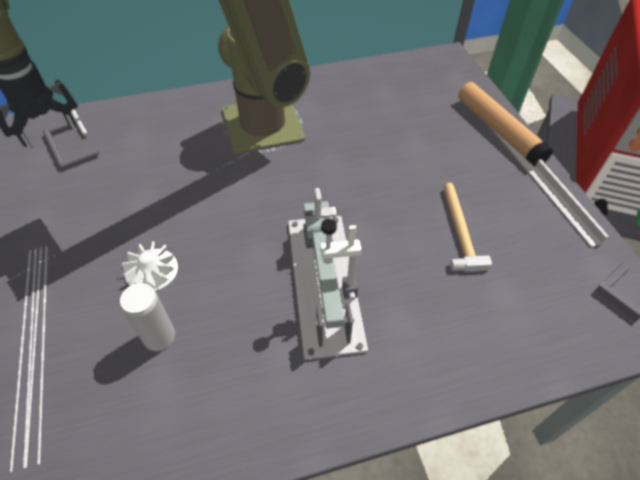

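View pics/top0.png

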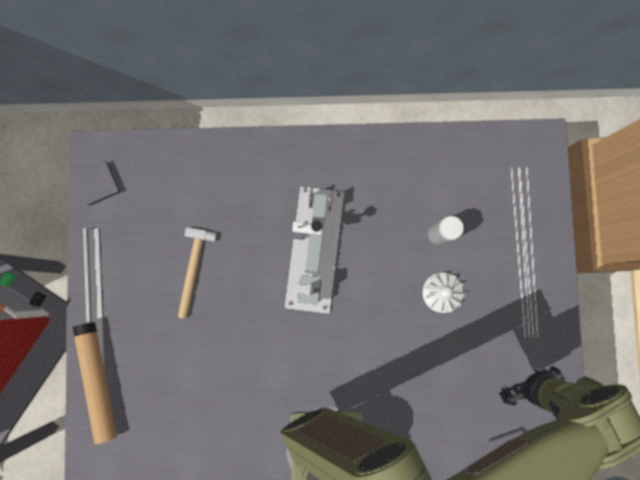

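The scene view shows the jig with the black knob at about (329,227), the latch paddle at about (318,197) and the plate at (290-366, 215-357). In the top view the plate corners are near (304,187), (345,190), (330,313) and (286,309), and the knob is at (317,226).

```bash
cat > h.py <<'E'
import cv2,json,numpy as np
def ray(c,px):
    K=np.array([[c["fx"],0,c["cx"]],[0,c["fy"],c["cy"]],[0,0,1]])
    T=np.array(c["T"] if "T" in c else c["extrinsics"]); d=T[:3,:3]@np.linalg.solve(K,[px[0],px[1],1.]); return T[:3,3],d/np.linalg.norm(d)
def onz(c,px,z):
    o,d=ray(c,px); return o+d*(z-o[2])/d[2]
def tri(*obs):
    A=np.zeros((3,3));b=np.zeros(3);R=[ray(c,p) for c,p in obs]
    for o,d in R: P=np.eye(3)-np.outer(d,d);A+=P;b+=P@o
    x=np.linalg.solve(A,b); return x,[float(np.linalg.norm((np.eye(3)-np.outer(d,d))@(x-o))) for o,d in R]
def dark(img,box,thr=45):
    x0,y0,x1,y1=box; m=(img[y0:y1,x0:x1].max(2)<thr).astype(np.uint8)
    n,l,s,c=cv2.connectedComponentsWithStats(m); return [(s[i,4],c[i]+[x0,y0],s[i,:4]) for i in range(1,n) if s[i,4]>15]
E
python3 - <<'E'
from h import *
S,T=json.load(open("scene.json")),json.load(open("top.json"))
si,ti=cv2.imread("pics/scene0.png"),cv2.imread("pics/top0.png")
print(dark(si,(310,210,350,245)));print(dark(ti,(300,210,335,240)))
print(tri((S,(329,226)),(T,(317,226))))
q=[(304,187),(345,190),(330,313),(286,309)]
P=np.array([onz(T,p,12) for p in q]);print(P.round(1),P.mean(0).round(1))
r=P[:2].mean(0)-P[2:].mean(0);print(np.linalg.norm(r),np.arctan2(r[1],r[0]))
q=[(289,221),(343,217),(366,350),(305,358)]
P=np.array([onz(S,p,12) for p in q]);print(P.round(1),P.mean(0).round(1))
r=P[2:].mean(0)-P[:2].mean(0);print(np.linalg.norm(r),np.arctan2(r[1],r[0]))
a=cv2.resize(si[175:365,270:390],None,fx=3,fy=3,interpolation=cv2.INTER_CUBIC)
b=cv2.resize(ti[180:320,275:385],None,fx=4,fy=4,interpolation=cv2.INTER_CUBIC)
o=np.zeros((570,800,3),np.uint8);o[:,:360]=a;o[:560,360:]=b;cv2.imwrite("pics/crop.png",o)
E
```

```text
[(np.int32(38), array([327.23684211, 230.68421053]), array([12, 18, 12,  6], dtype=int32))]
[]
(array([610.77970492,  13.10322349, 247.17482993]), [1.5716243430904278, 1.5716243430903674])
[[755.7  45.6  12. ]
 [743.4 -75.4  12. ]
 [383.8 -20.3  12. ]
 [398.8 106.9  12. ]] [570.4  14.2  12. ]
362.91936100523213 -0.16106075577358456
[[388.3 -15.7  12. ]
 [412.1 114.8  12. ]
 [759.4  53.   12. ]
 [742.3 -70.   12. ]] [575.5  20.5  12. ]
355.376364732125 -0.1640817437022246
```

View pics/crop.png

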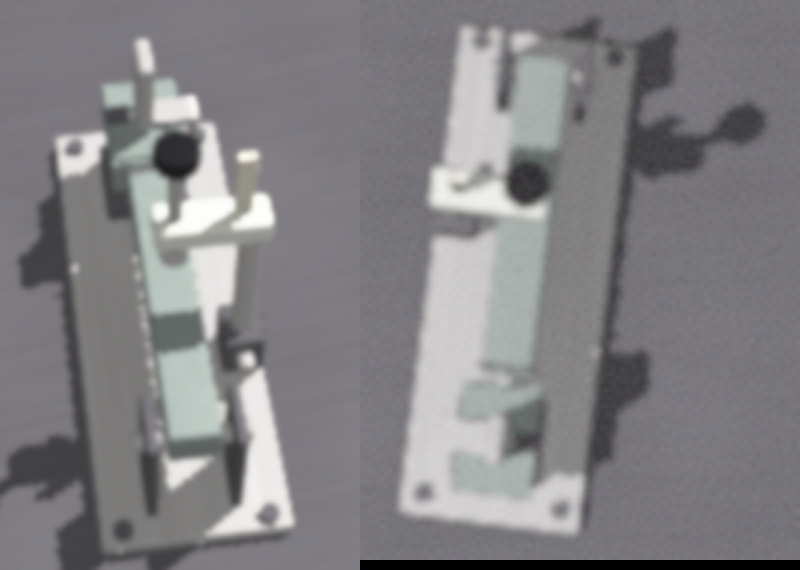

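The crop shows the strap on the +y side of the coupler, the knob, and the white beam and scale on +y. The jig comes out at yaw about -0.163 and centre about (572,17). The triangulated knob, (611,13,247), agrees with the prediction of (611,10.5). I'll refine with the wrist camera.

```bash
python3 - <<'E'
from plant import *
from h import *
from scipy.spatial.transform import Rotation as Ro
psi=-0.163; q=[0,np.cos(psi/2),np.sin(psi/2),0]
for i,p in enumerate([(500,28,430),(560,20,430)]):
    move_ptp(list(p),q)
    pos,rot=np.array(current_eef_pos()),np.array(current_eef_rot())
    s=snapshot("wrist"); cv2.imwrite(f"pics/w{i}.png",s["image"][:,:,::-1])
    M=np.eye(4);M[:3,:3]=Ro.from_quat(rot[[1,2,3,0]]).as_matrix();M[:3,3]=pos
    c={k:s[k] for k in("fx","fy","cx","cy")};c["T"]=(M@np.array(s["T_tool_cam"])).tolist()
    json.dump(c,open(f"w{i}.json","w"))
    print(pos,c["fx"],np.round(s["T_tool_cam"],2).tolist())
a=[cv2.imread(f"pics/w{i}.png") for i in (0,1)]
cv2.imwrite("pics/ww.png",cv2.resize(np.vstack(a),None,fx=.6,fy=.6,interpolation=cv2.INTER_AREA)); print(current_clock(),current_force())
E
```

```text
[500.01631095  27.78192632 429.97433298] 350.7605778099318 [[-0.0, -0.95, -0.32, 84.19], [1.0, -0.0, 0.0, 0.76], [-0.0, -0.32, 0.95, 30.71], [0.0, 0.0, 0.0, 1.0]]
[561.03011807  19.64805508 429.35175639] 350.7605778099318 [[-0.0, -0.95, -0.32, 84.19], [1.0, -0.0, 0.0, 0.76], [-0.0, -0.32, 0.95, 30.71], [0.0, 0.0, 0.0, 1.0]]
4.275 [-0.38440273 -0.13715369 -0.00696312]
```

View pics/w0.png

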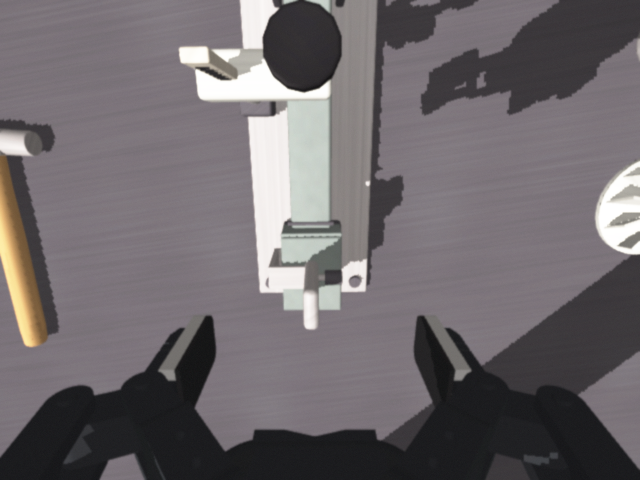

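View pics/w1.png

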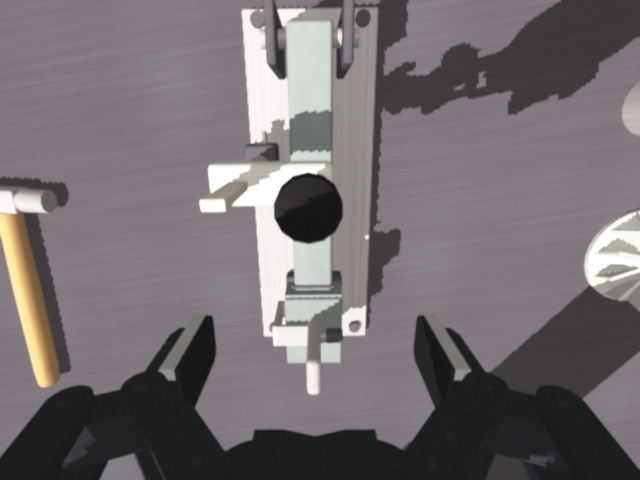

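In w1 the knob disc is centred near (308,208), and the paddle's bright top runs over about (313, 362-394). In w0 the knob is near (302,45) and the paddle top spans about (311, 290-328). Both views show the strap on the left, which is +y. Next I'll measure these against the jig line.

```bash
python3 - <<'E'
from h import *
psi=-0.163
C=[json.load(open(f"w{i}.json")) for i in (0,1)];I=[cv2.imread(f"pics/w{i}.png") for i in (0,1)]
boxes=[(255,0,350,95),(265,165,350,250)];k=[]
for c,im,b in zip(C,I,boxes):
    m=np.zeros(im.shape[:2],np.uint8);m[b[1]:b[3],b[0]:b[2]]=(im.max(2)<50)[b[1]:b[3],b[0]:b[2]]
    m=cv2.morphologyEx(m,cv2.MORPH_OPEN,np.ones((9,9)))
    cs=max(cv2.findContours(m,0,1)[0],key=cv2.contourArea);e=cv2.fitEllipse(cs);k.append(e[0]);print("knob",e,onz(c,e[0],247).round(1))
print("knob tri",tri((C[0],k[0]),(C[1],k[1])))
# diameter check at 247
o,d=ray(C[1],k[1]);print("diam @247", np.linalg.norm(onz(C[1],(k[1][0]-33.5,k[1][1]),247)-onz(C[1],(k[1][0]+33.5,k[1][1]),247)))
R=np.array([[np.cos(psi),-np.sin(psi)],[np.sin(psi),np.cos(psi)]])
for c,im,r in zip(C,I,[(285,290,345,335),(290,340,345,400)]):
    x0,y0,x1,y1=r;sub=im[y0:y1,x0:x1].min(2)
    for j in range(0,y1-y0,6):
        w=np.where(sub[j]>205)[0]
        print(y0+j,(w.min()+x0,w.max()+x0) if len(w) else None,end=' ')
    print()
    m=(sub>205).astype(np.uint8); rr=np.where(m[:, (311-x0 if y0==290 else 313-x0)])[0]+y0; print("rows",rr.min(),rr.max())
# plate corners
for p,z in [((249,10),12),((378,10),12),((260,292),12),((366,292),12)]: pass
q=[(243,9),(378,9),(368,334),(262,335)]
P=np.array([onz(C[1],p,12)[:2] for p in q]);print(P.round(1))
r=P[:2].mean(0)-P[2:].mean(0);print(np.linalg.norm(r),np.arctan2(r[1],r[0]),P.mean(0))
E
```

```text
knob ((320.6868591308594, 75.0047378540039), (15.548175811767578, 35.27835464477539), 49.544944763183594) [601.2   7.6 247. ]
knob ((312.8324890136719, 211.12551879882812), (52.93190383911133, 70.34906768798828), 35.487632751464844) [608.8  11.5 247. ]
knob tri (array([604.01942493,   9.54493329, 228.86187975]), [2.7445365118409133, 2.744536511840813])
diam @247 29.59607330492277
290 (np.int64(285), np.int64(344)) 296 (np.int64(303), np.int64(314)) 302 (np.int64(303), np.int64(314)) 308 (np.int64(304), np.int64(314)) 314 (np.int64(304), np.int64(314)) 320 (np.int64(304), np.int64(314)) 326 (np.int64(305), np.int64(314)) 332 None 
rows 294 328
340 (np.int64(290), np.int64(306)) 346 (np.int64(290), np.int64(331)) 352 (np.int64(291), np.int64(332)) 358 (np.int64(290), np.int64(302)) 364 (np.int64(307), np.int64(315)) 370 (np.int64(307), np.int64(316)) 376 (np.int64(307), np.int64(317)) 382 (np.int64(307), np.int64(316)) 388 (np.int64(307), np.int64(317)) 394 None 
rows 364 393
[[757.9  54.1]
 [737.  -71.9]
 [384.9 -21.7]
 [405.7 111.9]]
356.2834765366241 -0.15217754086747004 [571.37466488  18.09911602]
```

```bash
python3 - <<'E'
from h import *
C=[json.load(open(f"w{i}.json")) for i in (0,1)];I=[cv2.imread(f"pics/w{i}.png") for i in (0,1)]
boxes=[(255,0,350,95),(265,165,350,250)];k=[]
for c,im,b in zip(C,I,boxes):
    s=im[b[1]:b[3],b[0]:b[2]].max(2); m=(s<75).astype(np.uint8)
    m=cv2.morphologyEx(m,cv2.MORPH_OPEN,cv2.getStructuringElement(2,(25,25)))
    cs=max(cv2.findContours(m,0,1)[0],key=cv2.contourArea);e=cv2.fitEllipse(cs);p=np.add(e[0],b[:2]);k.append(p);print("knob",p,e[1],onz(c,p,247).round(1))
x,e=tri((C[0],k[0]),(C[1],k[1]));print("knob tri",x.round(1),e)
for n,c,pa,pb in [(0,C[0],(309,294),(309.5,328.5)),(1,C[1],(312,363),(312.5,393.5))]:
    print("paddle top",onz(c,pa,165).round(1),onz(c,pb,165).round(1))
for psi in(-.152,-.163):
    R=np.array([[np.cos(psi),-np.sin(psi)],[np.sin(psi),np.cos(psi)]])
    print("pred latch from knob",x[:2]+R@[-160,0],"from plate",[571.4,18.1]+R@[-120,0],"knob from plate",[571.4,18.1]+R@[40,0])
E
```

```text
knob [302.19860458  45.24342728] (76.7891845703125, 89.09375762939453) [612.6  12.9 247. ]
knob [308.36172104 207.95146561] (66.51776123046875, 67.40869903564453) [610.6  13.2 247. ]
knob tri [611.6  12.9 251.9] [0.008773442875888217, 0.008773442875899073]
paddle top [467.5  36.2 165. ] [438.5  40.7 165. ]
paddle top [468.2  35.9 165. ] [438.6  40.5 165. ]
pred latch from knob [453.49346519  37.14913931] from plate [452.78357308  36.26984493] knob from plate [610.93880897  12.04338502]
pred latch from knob [453.76951917  38.88734614] from plate [452.99061357  37.57350005] knob from plate [610.86979548  11.60883332]
```

The measurements agree: knob at (611,13,~250), paddle middle at (453.3,38.3), yaw -0.16. Now I'll press the gauge. With the foot in contact the knob top must be at about 96+112 = 208 mm.

```bash
python3 - <<'E'
from plant import *
import numpy as np
psi=-0.16; q=[0,np.cos(psi/2),np.sin(psi/2),0]
set_gripper(0.0)
move_ptp([611,13,450],q); f0=np.array(current_force())
move_straight([611,13,222+173],feed=50); pause(.1); print(current_eef_pos(),np.array(current_force())-f0)
hit=move_straight([611,13,201+173],feed=8,force_limit=9)
print(hit,current_eef_pos(),np.array(current_force())-f0,current_clock())
pause(.35);print(current_eef_pos(),np.array(current_force())-f0,current_clock())
E
```

```text
[610.85142151  13.02579806 395.25167302] [-2.49997    -0.99471227  6.13324962]
True [610.69900937  13.04709212 381.7076813 ] [-0.27383499 -1.81480548  5.40941684] 8.4
[610.69838993  13.02478973 381.78242306] [-1.80654432 -1.37249738  5.5695928 ] 8.75
```

It stopped at tip height 208.7 but only 5.5 N remains, which is the spring force alone. I'll press a little further to be sure of contact.

```bash
python3 - <<'E'
from plant import *
import numpy as np
p=np.array(current_eef_pos())
for i in range(6):
    p[2]-=0.5
    hit=move_straight(list(p),feed=5,force_limit=15); pause(.1)
    f=np.mean([current_force() for _ in range(3)],0)
    print(hit,np.round(current_eef_pos(),2),f.round(1),current_clock())
    if f[2]>13: break
pause(.35);print(np.round(current_eef_pos(),2),np.round(current_force(),1))
E
```

```text
False [610.98  12.97 381.56] [-2.8 -0.2  5.6] 9.1583
False [610.92  12.96 381.42] [-2.3  0.9  7.7] 9.5083
False [610.91  12.96 381.42] [-3.5 -0.2  9.3] 9.8583
False [610.81  12.95 381.38] [-4.3  0.6 11.5] 10.2083
False [610.78  12.98 381.34] [-4.5  1.3 13.8] 10.5583
[610.77  12.97 381.37] [-5.  -0.1 12.6]
```

Contact is confirmed: the height has stalled while the force climbs to 13 N. Next I'll release the gauge and grip the paddle.

```bash
python3 - <<'E'
from plant import *
from h import *
psi=-0.16; q=[0,np.cos(psi/2),np.sin(psi/2),0]
move_straight([611,13,450],feed=80)
pause(.15); set_gripper(0.6)
move_ptp([453.3,38.3,390],q)
print(move_straight([453.3,38.3,297],feed=80,force_limit=15)); f0=np.array(current_force())
set_gripper(0.0); pause(.1)
print(current_finger_gap(),current_gripper_force(),current_eef_pos(),np.array(current_force())-f0,current_clock())
o=np.hstack([cv2.resize(snapshot(n)["image"][:,:,::-1][sl],(400,300)) for n,sl in (("wrist",np.s_[:,:]),("scene",np.s_[130:370,220:440]))])
cv2.imwrite("pics/grip.png",o)
E
```

```text
False
0.1362388856900686 59.43065643310547 [453.41851978  38.33520963 297.35214169] [-1.29511587  0.35904222  3.69796508] 15.2
```

View pics/grip.png

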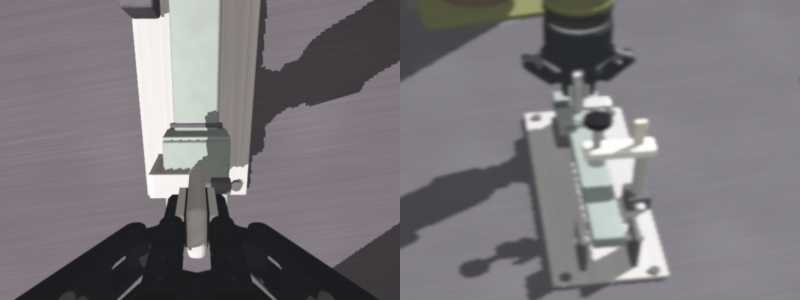

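The paddle is gripped: gap 0.136 is about 12 mm, and both pads are on the paddle at about (197,215) in the wrist half. Now I'll pull it +y by 15 mm and lift along the arc about the hinge.

```bash
python3 - <<'E'
from plant import *
from h import *
from scipy.spatial.transform import Rotation as Ro
psi=-0.16; ex=np.array([np.cos(psi),np.sin(psi),0]); ey=np.array([-np.sin(psi),np.cos(psi),0])
f0=np.array(current_force()); p0=np.array(current_eef_pos()); p0[2]=297
hit=move_straight(list(p0+15*ey),feed=40,force_limit=35); pause(.2)
p=np.array(current_eef_pos()); f=np.array(current_force())-f0
print(hit,(p-p0)@ey,f@ey,f.round(1),current_finger_gap(),current_clock())
if not hit and -25<f@ey<-2:
    H=np.array([611+100*ex[0],13+100*ex[1],80.]); q0=Ro.from_quat([np.cos(psi/2),np.sin(psi/2),0,0]); t0=p0+15*ey
    for a in np.linspace(0,np.arcsin(55/260),7)[1:]:
        r=Ro.from_rotvec(a*ey); t=H+r.apply(t0-H); qq=(r*q0).as_quat()[[3,0,1,2]]
        if move_straight(list(t),feed=50,rot=list(qq),force_limit=30): print("stopped"); break
        print(a.round(3),(np.array(current_force())-f0).round(1),current_finger_gap(),current_clock())
    pause(.5); print(current_eef_pos(),t)
o=np.hstack([cv2.resize(snapshot(n)["image"][:,:,::-1][sl],(400,300)) for n,sl in (("wrist",np.s_[:,:]),("scene",np.s_[130:370,220:440]))])
cv2.imwrite("pics/lift.png",o)
E
```

```text
False 13.544112469098554 -7.652050238710738 [-1.4 -7.5  2.9] 0.1371241083059126 16.025
0.036 [ 0.2 -8.2 -7.9] 0.12942007013331483 16.4167
0.071 [ 0.2 -7.  -8.6] 0.12979927772635866 16.8083
0.107 [-0.  -7.2 -8.2] 0.1332157853174889 17.2
0.142 [-1.1 -8.3 -6.8] 0.13266380530337338 17.5917
0.178 [-0.7 -7.3 -7.6] 0.13291537302960077 17.9833
0.213 [-0.8 -7.1 -6.6] 0.1289324555504349 18.375
[506.26179803  43.23164324 345.65525449] [506.9395445   44.88797834 347.00251201]
```

View pics/lift.png

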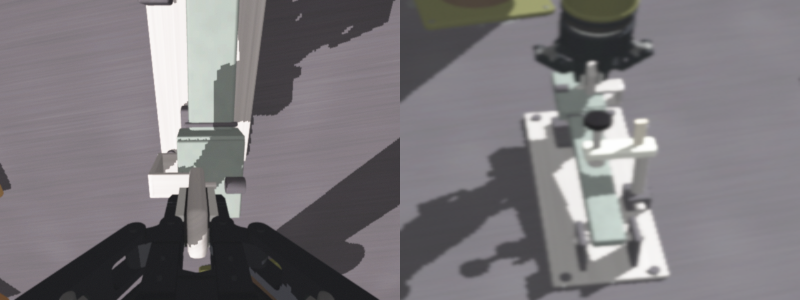

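The tongue is up: the coupler is clear of the ball mount and the weight is steady at about 8-10 N. The arm sits about 1.4 mm low, so the coupler is at roughly 53 mm. The knob is back at rest height.

```bash
python3 -c "
from plant import *
print(current_force(),current_gripper_force(),current_clock()); print(sign_off())"
```

```text
[-2.05785201 -8.48938865 -3.12778406] 58.792662620544434 18.975
the job is handed in; nothing more can be done
None
```

I handed the job in at 19 s: the gauge was pressed onto the tube and let back up, the latch was pulled about 13.5 mm to +y, and the tongue is held with the coupler about 53 mm above its seat (estimated from the arm's pose; no verdict came back).

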